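# Fit the hold-down frame over a microplate on the liquid-handler deck nest and latch it

## Robot

A 6-joint arm with a two-finger parallel gripper is mounted at the origin on the work surface. World frame = base frame: x ahead of the robot, y to its left, z up, the work surface at z = 0. Lengths are in mm, angles in degrees, forces in N, time in s.
With the tool pointing down it reaches from about 300 to 850 mm from the base axis. Payload 4.2 kg.
Tool frame: the origin (TCP) lies between the finger pads; the fingertips stand 22 mm ahead of it and the grasp point (between the pads) lies 3 mm ahead of it; z points along the fingers, y is the direction in which the jaws open and shut (so a half turn about z gives the same grasp; the last joint's range is limited). The gripper opens to 91 mm and grips with 3 to 60 N. Pads are 32 mm wide; open, the fingers measure 118 mm over their backs; the gripper's body (76 mm by 178 mm) begins 60 mm behind the grasp point.
Start: joints at [65.203, 18.312, 89.639, -0, 72.044, -1.146], TCP at [230.679, 526.714, 235.976] pointing down, gripper open.
Joint ranges: [-177.97, 177.97], [-48.28, 115.42], [12.27, 149.76], [-77.06, 257.06], [2.81, 150.46], [-146.56, 146.56]. Speed limits (degrees/s): [147.25, 147.25, 180, 180, 180, 180].

## Interface

Orientations are given as [roll, pitch, yaw] about the fixed x, y, z axes, in that order (R = Rz(yaw) Ry(pitch) Rx(roll)).
In Python, from workcell import * gives the robot as it stands.
- The arm moves only by the shell command python3 -m jog 'ROWS' [OPENING] [FORCE]. ROWS is text: rows parted by semicolons, each of 6 numbers parted by spaces: the shift along the tool's x, y, z in units of 0.5 m (1.0 is 0.5 m), then the turn, a rotation vector about the tool's x, y, z in units of pi/2 rad (1.0 is pi/2 rad). A call has 1 to 20 rows; each row is the pose to reach, as a shift and turn from the pose measured when the call began, along the tool's axes at that moment; what a row does not reach only later rows make up. A row lasts 1/12 s, in which the tool goes at most 41.7 mm and 7.16 degrees, less where a joint would pass 70% of its speed; a pose out of reach is approached as far as the arm can. A call with a number of a shift or a turn outside -1 to 1 is refused whole. A call with a gripper value outside its range is refused whole. OPENING is the opening, from -1 (shut) to 1 (fully open), set as the call begins (- or left out, the last holds). The fingers move at their own pace and stop on an object; FORCE is the grip in N (left out, the last holds). Time passes only in rows, so rows that repeat a pose let the fingers close. It gives the time, the measured TCP pose, the force and the opening at its end, in the units of the state.
- state(): the state, without advancing time (a new reading comes with each control period).
- grab_frame(name): name is "side" or "top"; returns the picture (480x640x3 uint8, red, green, blue); there is no depth.
- calibration(name): a dict with "mtx" (3x3 intrinsics, pixels), "distortion" ([k1, k2, p1, p2, k3] as OpenCV has them; the pictures are not rectified), "rvec" (rotation vector, rad) and "tvec" (3), from world to camera coordinates, as OpenCV has them. Camera axes: x right, y down, z forward; pixel columns grow to the right and rows downward; lengths in mm; the calibration is good to about 2 mm. A picture is of the moment at which its call begins. calibration takes no time and is no camera call.
- job_done(): hands the job in, once; it reports no verdict.
Trained networks look in the newest picture that a camera, given by its name, has taken for a name from the list of things; names that differ only in an ending like _2 or _b are one class to them, and where a whole thing is asked for, a point or a joint stands for the part that bears it (a point fixed in the world has none). Each returns a list of dicts, best first, with "confidence" (0 to 1); they miss things now and then, are a little off and sometimes report something else, mostly with a low value. They report only what shows in the picture. A call takes as long as a camera call. They do not tell look-alikes from the thing itself.
- spot_in(query, camera): "rect" ([left, top, right, bottom] in pixels, round what is visible of it).
- tip_of(query, camera): "location" ([column, row] in pixels: a listed point, or the origin of a listed thing).
The state is a dict: "time_s": time; "qpos": joint angles; "qvel": joint speeds; "effort": joint torques, N m; "ee_pos": TCP position; "ee_rot": TCP orientation; "force": force on the tool from outside, world axes, zero at the start; "torque": the same for the moment, N m; "gripper_width": finger opening in mm.
Only numpy, scipy, OpenCV 4.12 (cv2) and the standard library are available. Lean on these libraries where they do the work, as an engineer would, in place of code of your own. Each camera call takes 0.05 s, during which the arm holds its last target. There are 200 camera calls.

## Task

Fit the loose metal hold-down frame over the two upright pins of the deck nest, so that both pins come through its two holes and it lies flat and fully down over the microplate. Then, having let go of the frame, swing the nest's latch arm fully across, over the frame's rim, to lock it. Leave the microplate in its nest and everything else on the bench where it stands.

Things in the scene. Friction and masses are not known exactly. Their poses are not given: they have to be found in the camera images.
- frame_grip (a point): Centre of the frame's carrying bar, on its centre line, 39 mm above its underside; axes as the frame's, z up. The bar bridges the window along the frame's x: 14 mm wide (y), 10 mm thick, 97 mm long, on a post at each end, open beneath for 26 mm down to the plate's top. The frame (about 0.3 kg) balances under this point.
- frame: Loose hold-down frame, plain aluminium: a plate 104 mm (x) by 200 mm (y), 8 mm thick, with a 70 x 108 mm window. Near each short end, at x = 0, y = +82 and -82 mm, is a through hole 11 mm across. Lies flat on the bench at first; fits the nest either way round (half a turn). Origin: centre of its underside.
- nest: Deck nest, fixed on the bench: black base 12 mm thick, x -62 to 88, y -105 to 105 mm. Origin on the bench midway between its pins (8 mm thick, at y = +82 and -82 mm). The pins stand on aluminium end blocks (96 x 30 mm) whose tops, 28 mm above the bench, carry the frame: home, its bar's centre is 67 mm above this origin and its y lies along the nest's. Latch on the +x side.
- pin_left (a point): tip of the nest's pin at y = +82 mm, 59 mm above the bench; 8 mm thick, its last 11 mm tapering to 3 mm
- pin_right (a point): tip of the nest's pin at y = -82 mm, 59 mm above the bench; 8 mm thick, its last 11 mm tapering to 3 mm
- microplate: white microplate with 96 wells, 85.5 mm (x) by 128 mm (y), 14.4 mm tall, standing loose in the nest between low lips, its top 26 mm above the bench; origin under its centre
- latch (a joint): angle of the latch arm about its upright pivot, rad. 0: the arm points along the nest's +y, clear of the frame; growing counter-clockwise from above; 1.57, its end stop: the arm points along the nest's -x, over the frame's rim (fully across). Starts between -0.4 and 0.25, stays where left; friction about 1 N at the post.
- latch_pivot (a point): top centre of the latch's pivot, fixed at x = +74, y = +45 mm in the nest's frame, 46.5 mm above the bench. The steel arm is 14 mm wide and 8 mm thick and reaches 43 mm out from the pivot, its underside 39 mm above the bench.
- latch_post (a point): middle of the black upright finger post on the latch arm, 34 mm out from the pivot axis: a round post 12 mm in diameter, from 46.5 to 80.5 mm above the bench (this point at 63.5 mm); push it or pinch it from above
- pot: small white pot with a red lid, 38 mm across, 50 mm tall, standing between the work areas; a bystander, origin at its underside
- jar: clear jar with a red lid, 64 mm across, 75 mm tall; a bystander, origin at its underside
- tip_box: black pipette-tip box 85 x 125 x 50 mm; a bystander, origin at its underside
- trough: white open trough 85 x 128 x 40 mm; a bystander, origin at its underside
- spare_plate: spare teal microplate 86 x 128 x 14 mm lying on the bench; a bystander, origin at its underside
- flask: glass bottle with a blue cap, 70 mm across, 120 mm tall; a bystander, origin at its underside
- pipette: hand pipette lying flat, 230 mm long, 26 mm thick; a bystander, origin at its underside
Not all that is in view belongs to the job. Several things have the shape of the frame; the one meant has the colours described above. What is shaped like the microplate but blue is not meant.

How it is judged:
By the outcome, as a careful person would: the job done as asked, in the order asked, and still so for the second after the job is handed in, with the robot touching nothing.
It also fails if it takes over 67 s, if anything falls off the work surface, if the arm or the gripper's body presses on something with over 40 N, if the wrist force passes 120 N, or if a joint passes its speed limit or range.

## Working session

There is one attempt and no reset: what is moved stays moved. The work goes in short steps, Python scripts to look and compute and a shell command to move; the robot and the scene stay as the last step left them, time stands still between calls to the robot, and variables do not carry over. Pictures are saved under pics/ and viewed, about 8 in all and at most 12, crops included, and the job is handed in when it is done.

```bash
mkdir -p pics
cat > h.py <<'E'
from workcell import *
import numpy as np, cv2
from scipy.spatial.transform import Rotation as R
def ray(cam,px):
    c=calibration(cam);K=np.array(c["mtx"]);d=np.array(c["distortion"]);Rm=cv2.Rodrigues(np.array(c["rvec"],float))[0];t=np.array(c["tvec"],float).ravel()
    u=cv2.undistortPoints(np.array([[px]],float),K,d)[0,0]
    return -Rm.T@t, Rm.T@np.array([u[0],u[1],1])
def at_z(cam,px,z):
    o,v=ray(cam,px); return o+v*(z-o[2])/v[2]
def proj(cam,p):
    c=calibration(cam);return cv2.projectPoints(np.array(p,float).reshape(-1,1,3),np.array(c["rvec"],float),np.array(c["tvec"],float),np.array(c["mtx"]),np.array(c["distortion"]))[0].reshape(-1,2)
def rows(target,yaw):
    s=state();R0=R.from_euler('xyz',s["ee_rot"],degrees=True);Rt=R.from_euler('xyz',[180,0,yaw],degrees=True)
    return R0.inv().apply(np.array(target)-s["ee_pos"])/500,(R0.inv()*Rt).as_rotvec()/(np.pi/2)
E
python3 - <<'E'
from h import *
np.set_printoptions(precision=1,suppress=True)
print(state())
for c in("top","side"):
    im=grab_frame(c);cv2.imwrite(f"pics/{c}0.png",im[:,:,::-1])
    print(c,"cam at",ray(c,[320,240])[0])
    for q in ["frame_grip","frame","nest","pin_left","pin_right","latch_pivot","latch_post","microplate"]:
        for r in tip_of(q,c)[:4]: print(q,np.array(r["location"]),round(r["confidence"],2),at_z(c,r["location"],{"frame_grip":39,"pin_left":59,"pin_right":59,"latch_pivot":46.5,"latch_post":63.5,"microplate":12}.get(q,0)))
E
```

```text
{'time_s': 0.0, 'qpos': array([65.2, 18.4, 89.7, -0. , 72. , -1.1]), 'qvel': array([ 0. , -0. , -0. , -0. ,  0. ,  0.1]), 'effort': array([  0. , -41.2, -23.2,   0.1,   0. ,  -0. ]), 'ee_pos': array([230.5, 526.3, 235.1]), 'ee_rot': array([-179.9,   -0. ,  156.3]), 'force': array([ 0.4, -0. ,  0.2]), 'torque': array([ 0., -0.,  0.]), 'gripper_width': 91.18936461426087}
top cam at [ 353.7    5.4 1131.3]
frame_grip [448.8 362.9] 0.93 [ 228.1 -307.7   39. ]
frame_grip [222.3 263.2] 0.84 [461.2 213.7  39. ]
frame_grip [167.5 349.1] 0.82 [266.9 332.6  39. ]
frame [228.5 266.6] 0.71 [456.7 206.1   0. ]
frame [170.  346.9] 0.66 [268.8 338.7   0. ]
frame [469.8 172.3] 0.62 [ 689.9 -393.9    0. ]
frame [440.6 359.8] 0.59 [ 230.9 -299.7    0. ]
pin_left [366.  258.1] 0.78 [ 468.6 -121.    59. ]
pin_left [504.9 229.4] 0.45 [ 534.  -448.4   59. ]
pin_right [436.1 248.2] 0.87 [ 490.6 -285.    59. ]
latch_pivot [373.2 230.8] 0.97 [ 534.7 -140.9   46.5]
latch_post [360.7 231.8] 0.59 [ 529.7 -109.5   63.5]
microplate [309.9 309.2] 0.92 [352.5   9.9  12. ]
microplate [395.3 256.1] 0.87 [ 478.  -197.7
[... 291 characters left out ...]
  0. ]
frame [300.4 211.2] 0.71 [459.9 214.4   0. ]
frame [227.9 197.2] 0.67 [259.5 312.8   0. ]
frame [387.6 421.1] 0.25 [ 542.8 -463.5    0. ]
nest [355.6 291. ] 0.72 [ 552.1 -104.2    0. ]
nest [384.6 426. ] 0.43 [ 533.9 -473.3    0. ]
nest [337.9 262.3] 0.18 [527.2  -0.1   0. ]
pin_left [320.9 283. ] 0.61 [ 462.6 -113.4   59. ]
pin_right [343.  336.4] 0.94 [ 484.  -276.4   59. ]
pin_right [321.4 282.8] 0.63 [ 463.9 -113.    59. ]
latch_pivot [355.2 290.9] 0.92 [ 541.2 -141.9   46.5]
latch_post [443.1 379.8] 0.52 [ 666.9 -425.2   63.5]
latch_post [346.8 274.8] 0.43 [ 528.3 -102.4   63.5]
microplate [269.7 266.8] 0.66 [349.1   4.4  12. ]
microplate [330.4 320.3] 0.58 [ 471.5 -192.2   12. ]
```

View pics/top0.png

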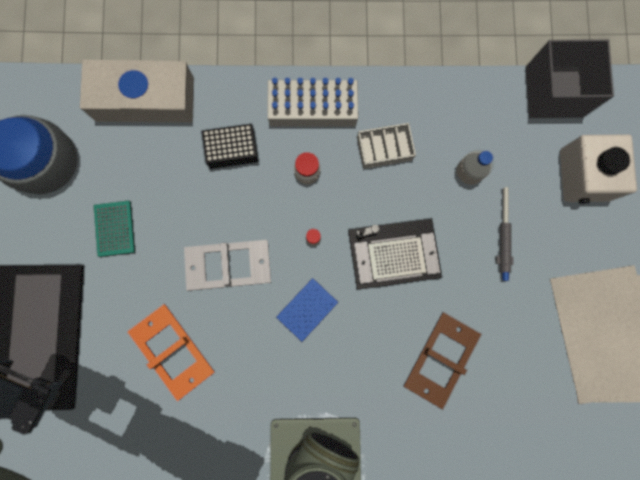

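View pics/side0.png

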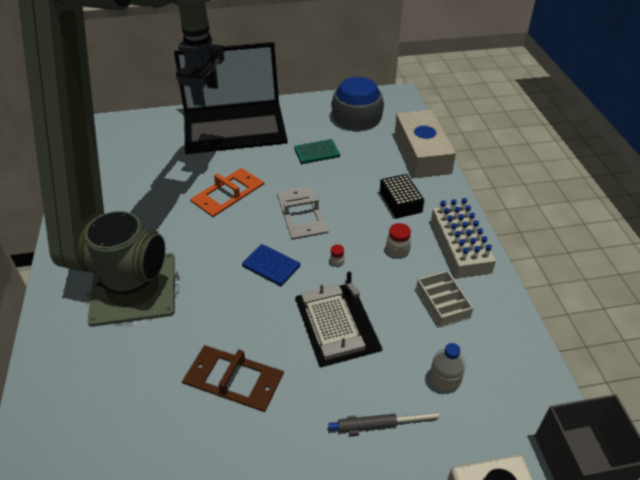

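Frame look-alikes in the top picture are orange (170,350), brown (443,360) and plain aluminium (227,264). The last fits "plain aluminium". The white microplate sits in the nest at (397,257). I'll confirm with a crop and refine the poses.

```bash
cat >> h.py <<'E'
def tri(a,b):
    A=[];B=[]
    for c,p in(("top",a),("side",b)):
        o,v=ray(c,p);v=v/np.linalg.norm(v);M=np.eye(3)-np.outer(v,v);A.append(M);B.append(M@o)
    return np.linalg.solve(sum(A),sum(B))
E
python3 - <<'E'
from h import *
np.set_printoptions(precision=1,suppress=True)
print("pinL",tri([366,258.1],[320.9,283]),"pinR",tri([436.1,248.2],[343,336.4]),"grip",tri([222.3,263.2],[301.3,201.6]),"piv",tri([373.2,230.8],[355.2,290.9]),"post",tri([360.7,231.8],[346.8,274.8]))
t=cv2.imread("pics/top0.png");s=cv2.imread("pics/side0.png")
f=lambda im,x,y:cv2.resize(im[y:y+75,x:x+100],(400,300),interpolation=cv2.INTER_CUBIC)
cv2.imwrite("pics/crop.png",np.vstack([np.hstack([f(t,178,227),f(t,345,212)]),np.hstack([f(s,255,178),f(s,285,270)])]))
# metallic frame outline
for c,x,y,w,hh in(("top",175,230,105,70),):
    g=cv2.cvtColor(t[y:y+hh,x:x+w],cv2.COLOR_BGR2HSV)
    m=((g[...,1]<28)&(g[...,2]>120)).astype(np.uint8)
    cs=max(cv2.findContours(m,cv2.RETR_EXTERNAL,cv2.CHAIN_APPROX_NONE)[0],key=cv2.contourArea)
    r=cv2.minAreaRect(cs);b=cv2.boxPoints(r)+[x,y];print(r,b);P=np.array([at_z(c,p,8) for p in b]);print(P,P.mean(0),np.diff(P,axis=0))
E
```

```text
pinL [ 464.6 -119.9   66.8] pinR [ 486.1 -282.4   67.7] grip [462.5 214.3  36. ] piv [ 538.1 -141.3   45.4] post [ 527.6 -108.6   70.7]
((52.0, 34.5), (69.0, 104.0), 90.0) [[175. 230.]
 [279. 230.]
 [279. 299.]
 [175. 299.]]
[[545.8 334.5   8. ]
 [544.4  84.    8. ]
 [377.4  83.5   8. ]
 [380.1 328.9   8. ]] [461.9 207.7   8. ] [[  -1.3 -250.4    0. ]
 [-167.    -0.5    0. ]
 [   2.7  245.4    0. ]]
```

View pics/crop.png

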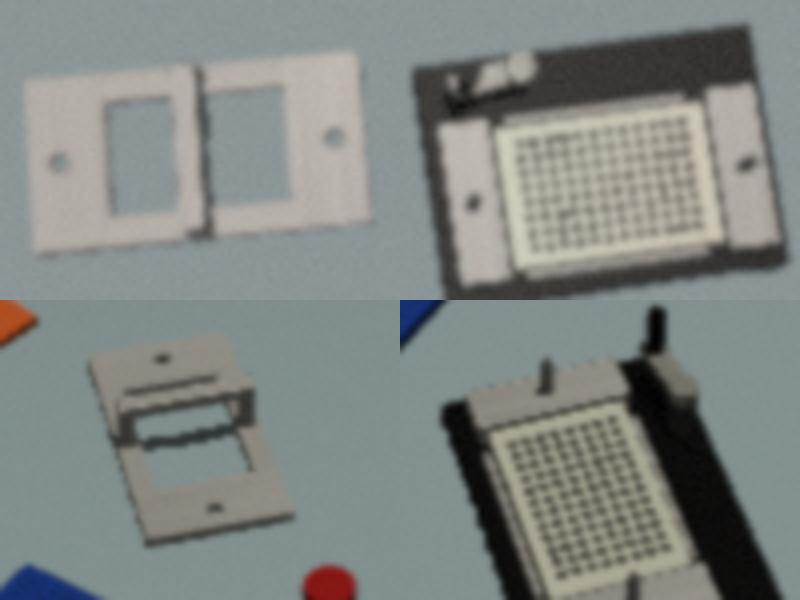

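The crop confirms the plain metal frame (hole centres at about (193,267) and (261,261) in the top view) and the nest with the white plate, latch arm pointing roughly along nest +y. Next I'll fit both poses jointly over all features.

```bash
cat >> h.py <<'E'
from scipy.optimize import least_squares
def fit(obs,x0,z0=0):
    "obs: list (cam, px, local xyz); pose x,y,yaw(deg)"
    def world(p,l):
        a=np.radians(p[2]);x,y,z=l;return [p[0]+x*np.cos(a)-y*np.sin(a),p[1]+x*np.sin(a)+y*np.cos(a),z+z0]
    f=lambda p:np.concatenate([proj(c,world(p,l))[0]-px for c,px,l in obs])
    r=least_squares(f,x0,loss="soft_l1");return r.x,f(r.x).reshape(-1,2)
E
cat > m1.py <<'E'
from h import *
np.set_printoptions(precision=1,suppress=True)
T=lambda x,y,ox,oy:[x/4+ox-.4,y/4+oy-.4]
F=[("top",T(*p,178,227),l) for p,l in [((24,80),(52,100,8)),((357,52),(52,-100,8)),((371,220),(-52,-100,8)),((37,254),(-52,100,8)),((59,162),(0,82,8)),((333,137),(0,-82,8))]]
F+=[("top",[222.3,263.2],(0,0,39)),("side",[301.3,201.6],(0,0,39))]
F+=[("side",T(x,y-300,255,178),l) for (x,y),l in [((88,358),(-52,100,8)),((225,335),(52,100,8)),((293,516),(52,-100,8)),((147,545),(-52,-100,0)),((162,357),(0,82,8)),((214,507),(0,-82,8))]]
N=[("top",T(x-400,y,345,212),l) for (x,y),l in [((412,68),(88,105,12)),((748,26),(88,-105,12)),((787,262),(-62,-105,12))]]
N+=[("top",[366,258.1],(0,82,59)),("top",[436.1,248.2],(0,-82,59)),("top",[373.2,230.8],(74,45,46.5)),("side",[320.9,283],(0,82,59)),("side",[343,336.4],(0,-82,59)),("side",[355.2,290.9],(74,45,46.5))]
for n,O,x0 in(("frame",F,[460,212,5]),("nest",N,[477,-200,7.6])):
    for cams in(("top","side"),("top",),("side",)):
        o=[q for q in O if q[0] in cams];p,r=fit(o,x0);print(n,cams,p);
        if len(cams)==2:print(r.T)
E
python3 m1.py
```

```text
frame ('top', 'side') [461.9 208.8   4.7]
[[-0.  -0.  -0.2 -1.  -0.   0.1  2.1 -0.3 -0.3 -0.2  0.3 -0.1 -0.2  0.1]
 [-0.1 -0.4  0.3 -0.4  0.1  0.2 -0.3  0.5 -0.7 -0.8 -0.9  0.8  0.4  0.3]]
frame ('top',) [461.7 208.8   5. ]
frame ('side',) [462.3 208.8   4.4]
nest ('top', 'side') [ 473.4 -197.2    7.5]
[[-0.7 -0.1  0.9 -2.1 -2.7  0.8  0.2  0.2 -0.1]
 [-0.3 -1.3  0.2  2.6  2.8 -2.6  0.8  0.7  0.3]]
nest ('top',) [ 473.6 -198.8    7.9]
nest ('side',) [ 473.4 -195.3    7.3]
```

```bash
python3 -c "
from h import *
np.set_printoptions(precision=4,suppress=True)
print(rows([462,209,140],-175.3))"
```

```text
(array([-0.6786, -0.3965,  0.192 ]), array([ 0.0001,  0.    , -0.315 ]))
```

```bash
python3 -m jog '-.1 -.05 0 0 0 -.08; -.25 -.15 0 0 0 -.16; -.4 -.25 .05 0 0 -.24; -.55 -.33 .1 0 0 -.315; -.679 -.397 .19 0 0 -.315; -.679 -.397 .19 0 0 -.315; -.679 -.397 .19 0 0 -.315; -.679 -.397 .19 0 0 -.315; -.679 -.397 .19 0 0 -.315; -.679 -.397 .192 0 0 -.315; -.679 -.397 .192 0 0 -.315; -.679 -.397 .192 0 0 -.315; -.679 -.397 .192 0 0 -.315; -.679 -.397 .192 0 0 -.315' 1
python3 -c "
from h import *
np.set_printoptions(precision=4,suppress=True)
print(state()['qpos'],rows([462,209,42],-175.3))"
```

```text
time_s: 2.07
ee_pos: [461.7, 209.8, 140.5]
ee_rot: [180.0, 0.0, -175.2]
force: [0.2, 0.6, -0.5]
gripper_width: 91.2
[ 23.1236  17.043  106.5852   0.0368  56.3146 -71.6662] (array([-0.0003, -0.0019,  0.1971]), array([0.0005, 0.0005, 0.0008]))
```

```bash
python3 -m jog '0 0 .06 0 0 0; 0 0 .12 0 0 0; 0 0 .17 0 0 0; 0 0 .197 0 0 0; 0 0 .197 0 0 0; 0 0 .197 0 0 0' 0 30
python3 -m jog '0 0 0 0 0 0; 0 0 0 0 0 0; 0 0 0 0 0 0; 0 0 0 0 0 0; 0 0 0 0 0 0; 0 0 0 0 0 0; 0 0 0 0 0 0; 0 0 0 0 0 0; 0 0 0 0 0 0;0 0 0 0 0 0' -1 30
```

```text
time_s: 2.57
ee_pos: [461.3, 211.2, 42.3]
ee_rot: [179.9, 0.0, -175.1]
force: [0.4, 0.5, -0.0]
gripper_width: 54.4
time_s: 3.4
ee_pos: [461.5, 210.8, 42.7]
ee_rot: [180.0, 0.1, -175.1]
force: [-0.3, -2.5, 5.8]
gripper_width: 13.9
```

```bash
python3 -m jog '0 0 -.04 0 0 0; 0 0 -.1 0 0 0; 0 0 -.17 0 0 0; 0 0 -.23 0 0 0; 0 0 -.24 0 0 0;0 0 -.24 0 0 0'
python3 -c "
from h import *
np.set_printoptions(precision=4,suppress=True)
print(state()['gripper_width'],rows([473.4,-197,160],-172.5))"
```

```text
time_s: 3.9
ee_pos: [462.3, 211.3, 164.1]
ee_rot: [179.9, 0.3, -175.1]
force: [0.2, -0.7, -2.4]
gripper_width: 13.7
13.677270619345014 (array([ 0.0475, -0.8156,  0.0063]), array([ 0.0013,  0.003 , -0.029 ]))
```

```bash
python3 -m jog '0 -.02 0 0 0 0; 0 -.06 0 0 0 0; .01 -.12 0 0 0 0; .01 -.18 0 0 0 -.01; .02 -.25 0 0 0 -.01; .02 -.32 0 0 0 -.015; .03 -.39 0 0 0 -.02; .03 -.46 0 0 0 -.02; .04 -.53 0 0 0 -.025; .04 -.6 0 0 0 -.029; .0475 -.66 0 0 0 -.029; .0475 -.72 0 0 0 -.029; .0475 -.77 .006 0 0 -.029; .0475 -.8 .006 0 0 -.029; .0475 -.8156 .006 0 0 -.029; .0475 -.8156 .006 0 0 -.029; .0475 -.8156 .006 0 0 -.029; .0475 -.8156 .006 0 0 -.029; .0475 -.8156 .006 0 0 -.029'
python3 -m jog '0 0 .03 0 0 0; 0 0 .06 0 0 0; 0 0 .084 0 0 0; 0 0 .084 0 0 0; 0 0 .084 0 0 0; 0 0 .084 0 0 0'
python3 - <<'E'
from h import *
np.set_printoptions(precision=1,suppress=True)
s=state();print(s['ee_pos'],s['ee_rot'],s['gripper_width'],s['qpos'])
out=[]
for c,x,y in(("top",345,205),("side",275,245)):
    im=grab_frame(c);cv2.imwrite(f"pics/{c}1.png",im[:,:,::-1])
    out.append(cv2.resize(im[y:y+120,x:x+100,::-1],(400,480),interpolation=cv2.INTER_CUBIC))
    for q in ["frame_grip","pin_left","pin_right","latch_post","frame"]:
        print(c,q,[(np.array(r["location"]),round(r["confidence"],2)) for r in tip_of(q,c)[:3]])
cv2.imwrite("pics/crop1.png",np.hstack(out))
E
```

```text
time_s: 5.48
ee_pos: [473.1, -195.9, 159.8]
ee_rot: [179.8, 0.2, -172.4]
force: [0.1, -0.1, -1.6]
gripper_width: 13.9
time_s: 5.98
ee_pos: [473.8, -195.5, 118.6]
ee_rot: [179.9, 0.3, -172.4]
force: [-0.1, 0.4, -1.8]
gripper_width: 13.6
[ 473.8 -195.5  118.6] [ 179.9    0.3 -172.4] 13.616333420096227 [ -23.9   18.8  107.7    0.3   53.3 -121.7]
top frame_grip [(array([165.3, 351.3]), 0.87)]
top pin_left [(array([362.4, 255.9]), 0.61), (array([360.3, 229.3]), 0.34)]
top pin_right []
top latch_post [(array([363.2, 232.9]), 0.64)]
top frame [(array([169.8, 351.7]), 0.69)]
side frame_grip [(array([233.5, 368.5]), 0.94), (array([221.1, 180.6]), 0.74), (array([332.8, 289.3]), 0.59)]
side pin_left [(array([320. , 281.4]), 0.61)]
side pin_right [(array([341.2, 337. ]), 0.7)]
side latch_post []
side frame [(array([330.3, 304.3]), 0.98), (array([232.1, 378.7]), 0.88), (array([383.9, 426.3]), 0.69)]
```

View pics/crop1.png

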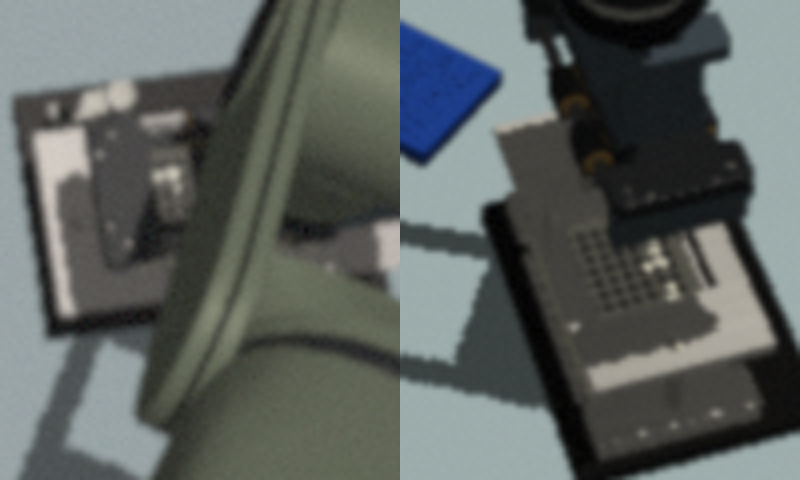

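Run:
```python
import cv2
for c,x,y in(("top",345,212),("side",290,272)):
    im=cv2.imread(f"pics/{c}0.png")[y:y+75+(20 if c=="side" else 0),x:x+100]
    im=cv2.resize(im,None,fx=8 if c=="top" else 6.3,fy=8 if c=="top" else 6.3,interpolation=cv2.INTER_CUBIC)
    im=cv2.convertScaleAbs(im,alpha=1.5,beta=20)
    for i in range(0,im.shape[1],100): cv2.putText(im,str(i),(i,10),0,.35,(0,0,255),1);cv2.line(im,(i,12),(i,18),(0,0,255),1)
    cv2.imwrite(f"pics/n_{c}.png",im[:600]);print(im.shape)
```

```text
(600, 800, 3)
(598, 630, 3)
```

View pics/n_top.png

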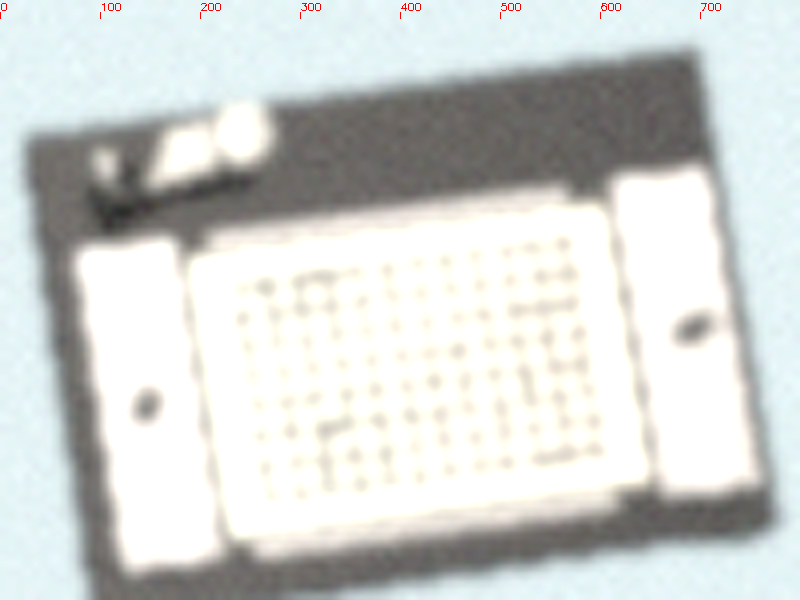

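View pics/n_side.png

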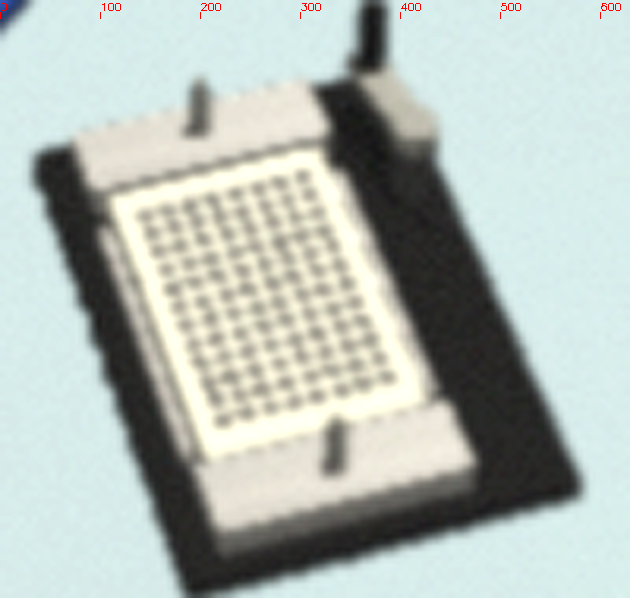

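```bash
cat > m2.py <<'E'
from h import *
np.set_printoptions(precision=1,suppress=True,linewidth=150)
t=[((25,133),(88,105,12)),((695,50),(88,-105,12)),((777,525),(-62,-105,12)),((75,250),(48,97,28)),((178,236),(48,67,28)),((222,555),(-48,67,28)),((122,570),(-48,97,28)),((612,180),(48,-67,28)),((705,168),(48,-97,28)),((758,485),(-48,-97,28)),((662,495),(-48,-67,28)),((147,405),(0,82,43)),((693,327),(0,-82,43))]
s=[((35,155),(-62,105,12)),((188,595),(-62,-105,12)),((580,490),(88,-105,12)),((75,137),(-48,97,28)),((305,82),(48,97,28)),((330,127),(48,67,28)),((97,192),(-48,67,28)),((200,465),(-48,-67,28)),((452,402),(48,-67,28)),((475,465),(48,-97,28)),((218,530),(-48,-97,28)),((200,78),(0,82,59)),((196,133),(0,82,28)),((337,415),(0,-82,59)),((333,470),(0,-82,28))]
N=[("top",[x/8+345-.45,y/8+212-.45],l) for (x,y),l in t]+[("side",[x/6.3+290-.45,y/6.3+272-.45],l) for (x,y),l in s]
for cams in(("top","side"),("top",),("side",)):
    o=[q for q in N if q[0] in cams];p,r=fit(o,[473,-196,7.5]);print("nest",cams,p);print(r.T)
E
python3 m2.py
python3 - <<'E'
from h import *
np.set_printoptions(precision=1,suppress=True,linewidth=150)
S=lambda x,y:[(x-400)/4+275-.4,y/4+245-.4]
for z in(8,0):
  o=[("side",S(590,388),(-52,-100,z)),("side",S(777,345),(52,-100,z)),("side",S(497,127),(-52,100,8))]
  print(z,*fit(o,[473,-196,7.5],76.6))
# also where does frame's side view estimate of the original sit w/out network, for bias:
E
```

```text
nest ('top', 'side') [ 473.2 -198.1    7.2]
[[-0.2  0.7  0.8 -0.2 -0.7 -0.3 -0.3  0.   0.6  0.7  0.3  0.6  0.9 -0.6  0.   0.8 -0.8  0.2  0.  -0.9 -0.9 -0.8  0.1  0.2 -0.   0.7 -0.1  0.3]
 [-0.  -0.7  0.6  0.1  0.2  0.1 -0.1 -0.  -0.1 -0.3  0.1 -0.9 -0.3 -0.7 -1.1 -1.1 -0.9 -1.1  0.7 -0.5  0.3 -0.1  0.3  0.7  0.1 -0.3  0.1 -0.5]]
nest ('top',) [ 473.  -197.5    7.2]
[[-0.4  0.5  0.6 -0.5 -1.  -0.5 -0.5 -0.2  0.4  0.5  0.1  0.3  0.7]
 [ 0.1 -0.6  0.6  0.2  0.3  0.2  0.   0.1 -0.  -0.2  0.2 -0.9 -0.2]]
nest ('side',) [ 473.3 -198.8    7.1]
[[-0.5  0.1  0.9 -0.6  0.3  0.2 -0.8 -0.8 -0.7  0.2  0.3  0.1  0.8  0.   0.4]
 [-0.5 -0.8 -0.8 -0.7 -0.9  0.9 -0.3  0.6  0.2  0.6  1.   0.3 -0.1  0.4 -0.2]]
8 [ 474.2 -196.5    6.5] [[ 0.6  0.6]
 [-0.5  0. ]
 [-0.1 -0.8]]
0 [ 475.2 -191.4    6.8] [[ 0.9  0.8]
 [-0.6  0.2]
 [-0.2 -2.3]]
```

```bash
python3 -c "
from h import *
np.set_printoptions(precision=4,suppress=True)
print(rows([473.2,-197.3,104],-172.7))"
```

```text
(array([ 0.0005, -0.0032,  0.0276]), array([0.0017, 0.0026, 0.003 ]))
```

```bash
python3 -m jog '.0005 -.003 .01 .0015 .0025 .003; .0005 -.0032 .02 .0015 .0025 .003; .0005 -.0032 .0276 .0015 .0025 .003; .0005 -.0032 .0276 .0015 .0025 .003; .0005 -.0032 .0276 .0015 .0025 .003'
python3 -m jog '0 0 .005 0 0 0; 0 0 .01 0 0 0; 0 0 .015 0 0 0; 0 0 .02 0 0 0; 0 0 .02 0 0 0;0 0 .02 0 0 0'
python3 -c "
from h import *
np.set_printoptions(precision=4,suppress=True)
print(state()['torque'],rows([473.2,-197.3,74],-172.7))"
```

```text
time_s: 7.0
ee_pos: [472.9, -197.2, 103.5]
ee_rot: [179.9, -0.1, -172.7]
force: [-0.4, -0.1, -2.0]
gripper_width: 13.5
time_s: 7.5
ee_pos: [472.8, -197.1, 93.3]
ee_rot: [179.9, -0.1, -172.7]
force: [-0.6, 0.4, -2.2]
gripper_width: 13.6
[ 0.0818  0.0182 -0.0331] (array([-0.0008, -0.0005,  0.0386]), array([ 0.0008, -0.0008,  0.    ]))
```

```bash
python3 -m jog '0 0 .005 0 0 0; 0 0 .01 0 0 0; 0 0 .015 0 0 0; 0 0 .02 0 0 0; 0 0 .025 0 0 0;0 0 .028 0 0 0;0 0 .028 0 0 0;0 0 .028 0 0 0'
python3 -c "
from h import *
np.set_printoptions(precision=4,suppress=True)
print(state()['torque'])"
```

```text
time_s: 8.17
ee_pos: [472.8, -197.1, 79.2]
ee_rot: [179.9, -0.1, -172.7]
force: [-0.2, 0.3, -2.9]
gripper_width: 13.9
[0.0717 0.0196 0.0315]
```

```bash
python3 -m jog '0 0 .004 0 0 0; 0 0 .008 0 0 0; 0 0 .012 0 0 0; 0 0 .016 0 0 0; 0 0 .018 0 0 0;0 0 .019 0 0 0;0 0 .019 0 0 0;0 0 .019 0 0 0'
```

```text
time_s: 8.83
ee_pos: [472.7, -197.1, 70.7]
ee_rot: [179.9, -0.1, -172.7]
force: [-3.1, 1.4, 6.6]
gripper_width: 13.4
```

Seated: contact came at TCP z = 70.7, exactly the grasp offset. Now release, lift and check.

```bash
python3 -m jog '0 0 0 0 0 0; 0 0 0 0 0 0; 0 0 0 0 0 0; 0 0 0 0 0 0; 0 0 0 0 0 0; 0 0 0 0 0 0' 0
python3 -m jog '0 0 -.04 0 0 0; 0 0 -.1 0 0 0; 0 0 -.17 0 0 0; 0 0 -.24 0 0 0; -.06 -.0 -.26 0 0 0; -.06 .12 -.26 0 0 0;-.1 .2 -.26 0 0 0; -.1 .26 -.26 0 0 0; -.1 .32 -.26 0 0 0; -.1 .36 -.26 0 0 0; -.1 .36 -.26 0 0 0; -.1 .36 -.26 0 0 0; -.1 .36 -.26 0 0 0'
python3 - <<'E'
from h import *
np.set_printoptions(precision=1,suppress=True)
out=[]
for c,x,y in(("top",340,205),("side",285,255)):
    im=grab_frame(c);cv2.imwrite(f"pics/{c}2.png",im[:,:,::-1])
    out.append(cv2.resize(im[y:y+120,x:x+100,::-1],(400,480),interpolation=cv2.INTER_CUBIC))
    for q in ["frame_grip","pin_left","pin_right","latch_post","latch_pivot"]:
        print(c,q,[(np.array(r["location"]),round(r["confidence"],2)) for r in tip_of(q,c)[:3]])
a=np.radians(7.2);f=lambda x,y,z:[473+x*np.cos(a)-y*np.sin(a),-197.3+x*np.sin(a)+y*np.cos(a),z]
for n,p in(("pinL",f(0,82,59)),("pinR",f(0,-82,59)),("grip",f(0,0,67)),("pivot",f(74,45,46.5))): print(n,p,proj("top",p),proj("side",p))
cv2.imwrite("pics/crop2.png",np.hstack(out))
E
```

```text
time_s: 9.33
ee_pos: [472.7, -197.1, 70.6]
ee_rot: [179.9, -0.1, -172.7]
force: [0.2, 0.2, -0.2]
gripper_width: 45.6
time_s: 10.42
ee_pos: [499.8, -13.0, 200.7]
ee_rot: [180.0, -0.1, -172.7]
force: [0.6, 0.1, -0.7]
gripper_width: 45.5
top frame_grip [(array([166.4, 350.9]), 0.82), (array([394.7, 255.9]), 0.69), (array([447.3, 360.8]), 0.62)]
top pin_left []
top pin_right [(array([398., 256.]), 0.36)]
top latch_post [(array([361.4, 229.7]), 0.46)]
top latch_pivot [(array([374.1, 228.7]), 0.6)]
side frame_grip [(array([332.2, 304.2]), 0.84), (array([224.4, 183.1]), 0.73), (array([230.9, 367.5]), 0.57)]
side pin_left [(array([321.6, 282.1]), 0.66)]
side pin_right [(array([343.3, 337.3]), 0.87)]
side latch_post [(array([348.6, 273.3]), 0.68), (array([319.7, 284. ]), 0.49)]
side latch_pivot [(array([355.7, 289.1]), 0.96)]
pinL [np.float64(462.72267484772703), np.float64(-115.94659449221282), 59] [[363.9 260.6]] [[321.1 283.8]]
pinR [np.float64(483.27732515227297), np.float64(-278.65340550778717), 59] [[433.5 251.3]] [[342.9 337.3]]
grip [np.float64(473.0), np.float64(-197.3), 67] [[399.4 255.6]] [[331.6 307.3]]
pivot [np.float64(540.7764923868777), np.float64(-143.38017915708997), 46.5] [[374.2 228.2]] [[355.2 291.4]]
```

View pics/crop2.png

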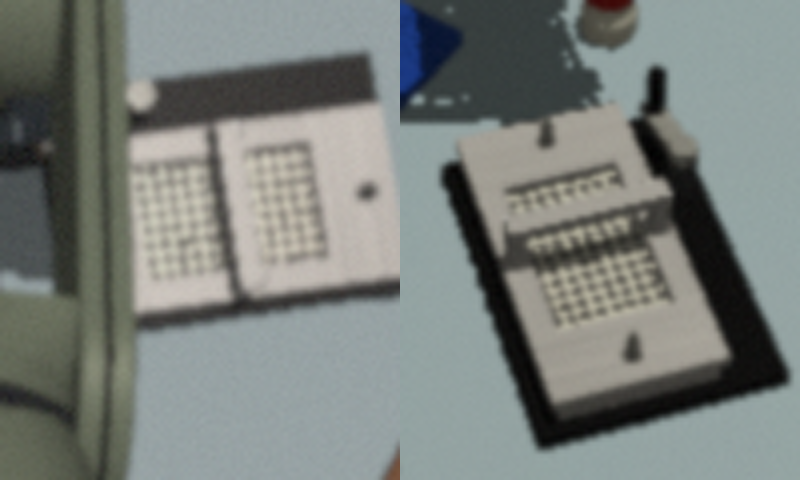

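Both pins (about (321,284) and (343,337) in the side view) come through and the frame lies flat on both blocks. The latch post is at about (348,273) in the side view. Now for the latch angle.

Run:
```python
from h import *
np.set_printoptions(precision=4,suppress=True)
pv=np.array([540.8,-143.4])
for px,z in(([348.6,272.1],80.5),([347.6,281.6],46.5),([348.6,273.3],63.5)):
    w=at_z("side",px,z)[:2]-pv;print(w,np.hypot(*w),np.degrees(np.arctan2(w[1],w[0]))-97.2)
def tgt(th,z,off=0):
    a=np.radians(97.2+th);return [pv[0]+34*np.cos(a),pv[1]+34*np.sin(a),z]
# jaws tangential: tool y perpendicular to arm -> tool x along arm
for th in(12,):
    for yaw in(97.2+th,97.2+th-180): print(tgt(th,120),yaw,rows(tgt(th,120),yaw))
```

```text
[-9.9892 33.9038] 35.344763423111424 9.216817880488477
[-11.5672  33.6919] 35.62224545317851 11.74845819271333
[-7.2078 44.9838] 45.55755418607736 1.9032018562481312
[np.float64(529.6185340108881), np.float64(-111.29120341192565), 120] 109.2 (array([-0.0347, -0.2039,  0.1612]), array([ 0.0001, -0.0013,  0.8677]))
[np.float64(529.6185340108881), np.float64(-111.29120341192565), 120] -70.8 (array([-0.0347, -0.2039,  0.1612]), array([ 0.0014,  0.0001, -1.1323]))
```

```bash
python3 -m jog '0 0 0 0 0 .079; 0 -.02 0 0 0 .158; -.01 -.05 0 0 0 .237; -.02 -.08 0 0 0 .316; -.0347 -.12 0 0 0 .395; -.0347 -.16 .02 0 0 .474; -.0347 -.19 .04 0 0 .553; -.0347 -.204 .07 0 0 .632; -.0347 -.204 .1 0 0 .711; -.0347 -.204 .13 0 0 .79; -.0347 -.204 .151 0 0 .868; -.0347 -.204 .151 0 0 .868; -.0347 -.204 .151 0 0 .868; -.0347 -.204 .151 0 0 .868; -.0347 -.204 .151 0 0 .868' -.34 15
python3 - <<'E'
from h import *
np.set_printoptions(precision=4,suppress=True)
print(rows([530.2,-111,75],108.7))
E
```

```text
time_s: 12.27
ee_pos: [530.3, -111.4, 126.1]
ee_rot: [180.0, -0.0, 109.3]
force: [0.2, -0.5, 0.7]
gripper_width: 29.9
(array([0.0008, 0.    , 0.1021]), array([ 0.0004, -0.0003,  0.0064]))
```

```bash
python3 -m jog '0 0 .03 0 0 0; 0 0 .05 0 0 0; 0 0 .07 0 0 0; 0 0 .085 0 0 0; 0 0 .1 0 0 0; 0 0 .102 0 0 0; 0 0 .102 0 0 0'
python3 -m jog '0 0 0 0 0 0; 0 0 0 0 0 0; 0 0 0 0 0 0; 0 0 0 0 0 0; 0 0 0 0 0 0; 0 0 0 0 0 0; 0 0 0 0 0 0' -1 8
python3 - <<'E'
from h import *
np.set_printoptions(precision=4,suppress=True)
pv=np.array([540.8,-143.4]);s=state();w=s["ee_pos"][:2]-pv;a0=np.degrees(np.arctan2(w[1],w[0]));print(a0-97.2,np.hypot(*w))
for th in(20,30,40,50,60,70,80,90):
    a=np.radians(97.2+th);p,r=rows([pv[0]+34*np.cos(a),pv[1]+34*np.sin(a),s["ee_pos"][2]],97.2+th);print(th,p,r)
E
```

```text
time_s: 12.85
ee_pos: [530.0, -111.3, 74.5]
ee_rot: [-180.0, -0.1, 109.3]
force: [0.6, -0.4, -0.5]
gripper_width: 29.9
time_s: 13.43
ee_pos: [530.1, -111.4, 74.8]
ee_rot: [-180.0, -0.0, 109.3]
force: [-0.7, -0.8, 2.7]
gripper_width: 11.9
11.212517821747326 33.77108262086693
20 [-0.0002 -0.0104  0.    ] [-0.     -0.0005 -0.0879]
30 [-0.0028 -0.0219  0.    ] [ 0.     -0.0005 -0.199 ]
40 [-0.0074 -0.0329 -0.    ] [ 0.0001 -0.0005 -0.3101]
50 [-0.0139 -0.0428 -0.    ] [ 0.0001 -0.0005 -0.4212]
60 [-0.022  -0.0515 -0.    ] [ 0.0001 -0.0005 -0.5323]
70 [-0.0314 -0.0586 -0.    ] [ 0.0002 -0.0005 -0.6435]
80 [-0.042 -0.064 -0.   ] [ 0.0002 -0.0005 -0.7546]
90 [-0.0533 -0.0675 -0.    ] [ 0.0003 -0.0005 -0.8657]
```

```bash
python3 -m jog '0 -.005 0 0 0 -.044; -.0002 -.0104 0 0 0 -.088; -.0015 -.016 0 0 0 -.143; -.0028 -.0219 0 0 0 -.199; -.005 -.0275 0 0 0 -.255; -.0074 -.0329 0 0 0 -.31; -.0105 -.038 0 0 0 -.366; -.0139 -.0428 0 0 0 -.421; -.018 -.0472 0 0 0 -.477; -.022 -.0515 0 0 0 -.532; -.0265 -.0552 0 0 0 -.588; -.0314 -.0586 0 0 0 -.6435; -.0366 -.0614 0 0 0 -.699; -.042 -.064 0 0 0 -.7546; -.042 -.064 0 0 0 -.7546'
python3 - <<'E'
from h import *
np.set_printoptions(precision=4,suppress=True)
pv=np.array([540.8,-143.4]);s=state();w=s["ee_pos"][:2]-pv;a0=np.degrees(np.arctan2(w[1],w[0]));print(a0-97.2,np.hypot(*w))
for th in(85,90,95):
    a=np.radians(97.2+th);p,r=rows([pv[0]+34*np.cos(a),pv[1]+34*np.sin(a),s["ee_pos"][2]],97.2+min(th,90));print(th,p,r)
E
```

```text
time_s: 14.68
ee_pos: [505.5, -141.5, 74.8]
ee_rot: [179.9, -0.2, 177.3]
force: [-4.6, 0.4, 4.6]
gripper_width: 11.4
79.76130708897718 35.3947595860305
85 [-0.003  -0.0062 -0.    ] [ 0.0011 -0.0021 -0.0548]
90 [-0.0038 -0.0121 -0.    ] [ 0.0012 -0.0021 -0.1103]
95 [-0.0051 -0.0179 -0.    ] [ 0.0012 -0.0021 -0.1103]
```

```bash
python3 -m jog '0 -.003 0 0 0 -.028; 0 -.006 0 0 0 -.055; -.0005 -.009 0 0 0 -.083; -.001 -.012 0 0 0 -.11; -.001 -.015 0 0 0 -.11; -.001 -.018 0 0 0 -.11; -.001 -.018 0 0 0 -.11'
python3 - <<'E'
from h import *
pv=np.array([540.8,-143.4]);s=state();w=s["ee_pos"][:2]-pv;print(np.degrees(np.arctan2(w[1],w[0]))-97.2,np.hypot(*w),s["torque"])
E
```

```text
time_s: 15.27
ee_pos: [505.2, -149.1, 74.7]
ee_rot: [179.7, -0.2, -173.1]
force: [-1.7, 6.4, 3.9]
gripper_width: 11.4
-268.1586738432429 36.011100447162576 [1.25917963 0.20663316 0.05206204]
```

```bash
python3 -m jog '0 -.004 0 0 0 0; 0 -.006 0 0 0 0; 0 -.006 0 0 0 0; 0 -.006 0 0 0 0'
```

```text
time_s: 15.6
ee_pos: [505.1, -149.2, 74.7]
ee_rot: [179.4, -0.2, -173.3]
force: [-0.8, 11.6, 4.6]
gripper_width: 11.7
```

End stop confirmed: the force rose to 11.6 N with no motion. Release, lift and move clear.

```bash
python3 -m jog '0 0 0 0 0 0; 0 0 0 0 0 0; 0 0 0 0 0 0; 0 0 0 0 0 0' -.34
python3 -m jog '0 0 -.03 0 0 0; 0 0 -.08 0 0 0; 0 0 -.15 0 0 0; 0 0 -.23 0 0 0; 0 .06 -.25 0 0 0; 0 .14 -.25 0 0 0; 0 .22 -.25 0 0 0; 0 .3 -.25 0 0 0; 0 .38 -.25 0 0 0; 0 .44 -.25 0 0 0; 0 .48 -.25 0 0 0; 0 .5 -.25 0 0 0; 0 .5 -.25 0 0 0; 0 .5 -.25 0 0 0'
python3 - <<'E'
from h import *
np.set_printoptions(precision=1,suppress=True)
out=[]
for c,x,y in(("top",340,205),("side",285,255)):
    im=grab_frame(c);cv2.imwrite(f"pics/{c}3.png",im[:,:,::-1])
    out.append(cv2.resize(im[y:y+100,x:x+100,::-1],(400,400),interpolation=cv2.INTER_CUBIC))
    for q in ["frame_grip","latch_post","microplate"]:
        print(c,q,[(np.array(r["location"]),round(r["confidence"],2)) for r in tip_of(q,c)[:3]])
a=np.radians(7.2);f=lambda x,y,z:[473+x*np.cos(a)-y*np.sin(a),-197.3+x*np.sin(a)+y*np.cos(a),z]
print("post expected",proj("top",f(40,45,63.5)),proj("side",f(40,45,63.5)))
cv2.imwrite("pics/crop3.png",np.hstack(out))
E
```

```text
time_s: 15.93
ee_pos: [505.5, -149.7, 74.6]
ee_rot: [179.4, -0.2, -173.4]
force: [-0.8, -0.4, -0.6]
gripper_width: 29.8
time_s: 17.1
ee_pos: [477.5, 96.9, 202.0]
ee_rot: [179.5, -0.2, -173.4]
force: [0.6, 0.1, -0.1]
gripper_width: 30.0
top frame_grip [(array([397.5, 255.2]), 0.9), (array([445.8, 363.7]), 0.82), (array([165.2, 353.9]), 0.59)]
top latch_post [(array([377.6, 242. ]), 0.62), (array([467.1, 172.2]), 0.59), (array([312.3, 238.1]), 0.23)]
top microplate [(array([397.5, 256.5]), 0.65), (array([306.8, 309.2]), 0.61)]
side frame_grip [(array([329.8, 303.1]), 0.73), (array([231.6, 366.7]), 0.63), (array([397. , 250.7]), 0.29)]
side latch_post [(array([344.1, 291.2]), 0.44)]
side microplate [(array([272.6, 265.3]), 0.88), (array([330.1, 319. ]), 0.78)]
post expected [[377.3 241.3]] [[341.9 290. ]]
```

View pics/crop3.png

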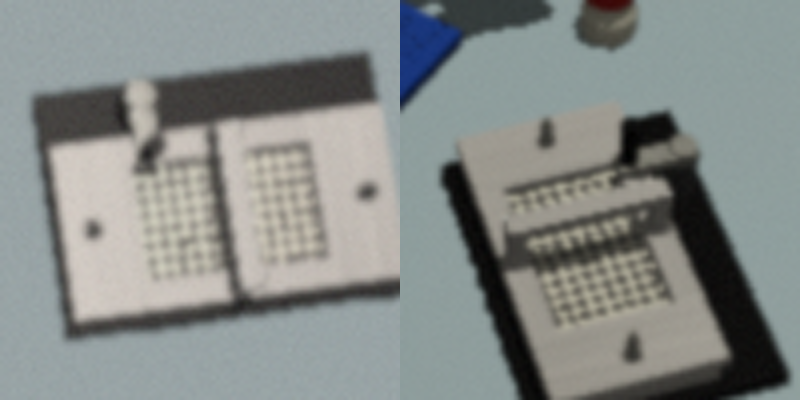

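View pics/side3.png

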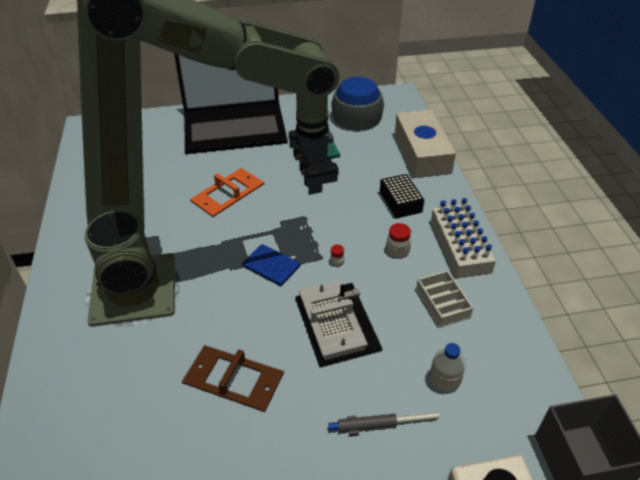

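The arm lies across the rim, with the post at (377.6,242) in the top view against (377.3,241.3) expected. The frame is flat with both pins through, the bystanders look undisturbed, and the robot is clear.

```bash
python3 -c "from workcell import *; print(job_done())"
```

```text
the job is handed in; nothing more can be done
None
```

I fitted the plain aluminium frame over both nest pins and let go of it. I then pinched the latch post and swung the arm across until it hit its end stop. The job was handed in at about 17 s of the 67 s allowed.

**Frame:** It touched down at TCP height 70.7 mm, the seated height expected from where I gripped it. The pictures after release show both pins through the holes and the frame lying flat over the microplate.

**Latch:** At the stop, the force rose from 6.4 to 11.6 N without the arm moving. In the last top picture the post was within 1 pixel of where a fully closed latch should put it. In the side picture the network put it about 2.5 pixels off, at low confidence (0.44).

**Everything else:** The microplate is still in its nest, and the other things look undisturbed in the last side picture. I did not measure them individually. The largest force I read was about 12 N.

**Disagreements:** The networks' pin positions in the top view were about 3 pixels off. I used a fit to the nest's edges, blocks and pins instead, and the two cameras then agreed to about 1 mm.

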